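# Slide a hot coupon under the spring-closed cover of the cooling dock

## Robot

A 6-joint arm with a two-finger parallel gripper is mounted at the origin on a cart in front of the work surface, level with it; the furniture and walls round the work are solid. World frame = base frame: x ahead of the robot, y to its left, z up, the work surface at z = 0. Lengths are in m, angles in rad, forces in N, time in s.
With the tool pointing down it reaches from about 0.25 to 0.725 m from the base axis. Payload 4 kg.
Tool frame: the origin (TCP) lies at the very end of the fingers, on their centre line; the grasp point (between the pads) lies 19 mm behind it; y points along the fingers, z is the direction in which the jaws open and shut, and the axes are right-handed (so a half turn about y gives the same grasp; the last joint's range is limited). The gripper opens to 85 mm and grips with 20 to 120 N. Pads are 22 mm wide; open, the fingers measure 114 mm over their backs; the gripper's body (76 mm by 85 mm) begins 54 mm behind the grasp point. The pads swing forward as they close: fully open they stand 13 mm farther back than shut.
Start: joints at [1.207, 0.241, 0.005, 1.335, 0, 1.571], TCP at [0.178, 0.467, 0.231] pointing down, gripper open.
Joint ranges: [-2.72, 2.72], [-1.05, 1.87], [-1.09, 1.28], [-1.99, 2.15], [-1.42, 1.44], [-3.14, 3.14]. Speed limits (rad/s): [2.79, 2.79, 3.14, 3.14, 3.14, 3.14].

## Interface

Orientations are given as a unit quaternion [x, y, z, w].
In Python, from workcell import bot gives the robot as it stands. The module is installed in compiled form; this text tells all that it offers.
- The arm moves only by the tool move_arm, never from a script. Its argument "increments" is a list of rows, each an object with "grip": the closure, from 0 (fully open) to 1 (shut); "linear": the shift along the tool's x, y, z scaled (see below), a list of three; "twist": the turn about the tool's y scaled (see below). A call has exactly 5 rows; each row shifts and turns the pose as measured when the row begins, along the tool's axes as they then stand; what a row does not reach is not made up. The controller multiplies each number of a shift by 0.2 m and each number of a turn by 2 rad. A row lasts 1/10 s, in which the tool goes at most 50 mm and 8.59 degrees, less where a joint would pass 70% of its speed; a pose out of reach is approached as far as the arm can. A call with a number of a shift or a turn outside -1 to 1 is refused whole. A call with a gripper value outside its range is refused whole. The fingers move at their own pace and stop on an object; the grip force is fixed at half the most. Time passes only in rows, so rows that do not move let the fingers close, or fill a call up. It gives the time, the measured TCP pose, the force and the opening at its end, in the units of the state.
- bot.get_obs(): the state, without advancing time (a new reading comes with each control period).
- bot.camera(name): name is "side" or "top" or "wrist"; returns (picture, depth): 384x512x3 uint8, blue, green, red; 384x512 float32, m along the optical axis (not along the pixel's ray), 0 where there is no reading.
- bot.camera_params(name): a dict with "camera_matrix" (3x3 intrinsics, pixels), "dist" ([k1, k2, p1, p2, k3] as OpenCV has them; the pictures are not rectified), "rvec" (rotation vector, rad) and "tvec" (3), from world to camera coordinates, as OpenCV has them; the wrist camera has in their place "T_tool_cam" (4x4, takes a point from camera to tool coordinates, whose origin is the TCP and whose axes are the tool frame's). Camera axes: x right, y down, z forward; pixel columns grow to the right and rows downward; lengths in m; the calibration is good to about 2 mm. A picture is of the moment at which its call begins: read the wrist's pose just before it. camera_params takes no time and is no camera call.
- bot.job_done(): hands the job in, once; it reports no verdict.
The state is a dict: "clock": time; "joint_pos": joint angles; "joint_vel": joint speeds; "tau": joint torques, N m; "eef_pos": TCP position; "tool_rot": TCP orientation; "ft_force": force on the tool from outside, world axes, zero at the start; "ft_torque": the same for the moment, N m; "grip_width": finger opening in m.
Only numpy, scipy, OpenCV 4.12 (cv2) and the standard library are available. Lean on these libraries where they do the work, as an engineer would, in place of code of your own. Each camera call takes 0.05 s, during which the arm holds its last target. There are 200 camera calls.

## Task

The bright weld coupon in the lane of the cooling dock is still hot, so do not grasp or lift it. Press the red-edged bar of the spring-closed yellow cover down with one fingertip and hold the cover open while the other fingertip pushes the coupon along the lane until it is completely under the cover. Then let the bar go so that the cover shuts behind the coupon, and leave the other things beside the dock where they are.

Things in the scene. Friction and masses are not known exactly. Their poses are not given: they have to be found in the camera images.
- dock: Low steel cooling dock fixed to the bench, 315 mm long. Origin: on the bench, on the lane's centre line, at the mouth of the covered bay (outer face of the shut cover's skirt). +x: push direction, away from the robot, yawed up to 0.25 rad; +y: towards the press bar; z up. Lane: x -170 to 0 mm, floor 6 mm above the bench, 33 mm wide between kerbs whose tops are 12 mm above the bench.
- end_stop (a point): Foot of the end stop's face, on the floor of the covered bay (dock x 129, y 0, 6 mm above the bench). The bay runs from the mouth to here, as wide as the lane; its walls rise to 24 mm above the bench (21 mm on the press bar's side).
- hinge (a point): Point on the axis of the cover's hinge rod, level with the mouth (dock x 0, y 30, 26 mm above the bench). The rod is 8 mm thick, runs along dock x from -159 to +137 mm and turns in two bearing blocks, 10 mm long, 16 mm wide and 34 mm high, centred at dock x -163 and +140.
- cover (a joint): Angle of the yellow cover about the rod, rad: 0 shut, grows as the panel lifts, limit 1.38; a spring shuts it when free (it stays over 0.1 open if it rests on the coupon). Shut, the panel lies 26 mm high over dock x 0 to 128, y -15 to 30 mm; its 3 mm thick skirt (x 0 to 3, y -4 to 16) hangs to 12 mm above the bench and bars the mouth: the coupon cannot push it open.
- panel_edge (a point): Front corner of the panel's free edge, opposite the rod (shut: dock x 0, y -15, 26 mm high). With the cover 1.3 rad open it stands 70 mm high at dock y +18, and the skirt sticks out from the panel to y +8: a fingertip that keeps to the lane's -y half (centre near y -5) passes from the lane into the bay beside it. The panel then stands between the two fingertips.
- bar_edge (a point): Centre of the press bar's red round edge (8 mm thick), halfway along; moves with the cover. The bar is a plate from the rod, sloping up 40 degrees when shut, beside lane and bay at dock x -155 to 70 mm; pressed down (4 to 6 N) it opens the cover. Edge centre: dock y 56, height 48 when shut; y 64 at height 26; y 58 at height 7 (1.3 rad open). A fingertip can slide along it.
- coupon: Bright bare steel flat bar, 95 x 25 x 10 mm, about 0.2 kg, loose in the lane before the mouth. Origin: centre of its underside; its long side (its y) lies along the lane. It is completely under the cover when its rear end is past the skirt: origin more than 51 mm beyond the dock's origin along dock +x (81 mm at the end stop).
- dark_coupon: Dark steel flat bar, 30 x 100 x 9 mm, loose on the bench to the right of the dock. Origin: centre of its underside. Leave alone.
- gas_cup: Small pink ceramic torch cup, 23 mm across, 38 mm high, standing loose to the right of the dock. Origin: centre of its underside. Leave alone.
- magnet: Red three-cornered welding magnet, 70 x 90 x 17 mm, lying loose to the left of the dock, beyond the press bar. Origin: centre of its underside. Leave alone.
There are look-alikes about, which are no part of the job. What is shaped like the coupon but orange is not meant.

How it is judged:
On the way, in this order (a step that is already met when the one before it is completed fails the run):
1. the cover is pressed open (at least 0.9 rad) with the coupon still outside (value of joint cover above 0.9 rad and x of coupon in the frame of dock below -0.045 m), for 0.1 s.
2. the coupon is completely under the cover while the cover is still held open (at least 0.7 rad) (value of joint cover above 0.7 rad and x of coupon in the frame of dock above 0.0505 m), for 0.1 s.
At the end, for the whole second after the job is handed in: The cover is shut (less than 0.06 rad) and the coupon lies still on the floor of the bay, its rear end past the skirt (origin 50.5 to 85 mm beyond the mouth, within 12 mm of the centre line) (value of joint cover below 0.06 rad and x of coupon in the frame of dock between 0.0505 and 0.085 m and y of coupon in the frame of dock between -0.012 and 0.012 m and height (world z) of coupon below 0.01 m and linear speed of coupon below 0.01 m/s); the robot touches nothing.
It fails at once if the coupon is lifted off the floor of the dock (more than 10 mm) or tipped up (height (world z) of coupon above 0.016 m or angle between coupon's own z axis and vertical above 0.25 rad).
It fails at once if the coupon leaves the lane (y of coupon in the frame of dock above 0.02 m or y of coupon in the frame of dock below -0.02 m).
It fails at once if the dark coupon is moved more than 20 mm (distance of dark_coupon from where it was at the start of the episode above 0.02 m).
It fails at once if the gas cup is moved more than 20 mm or tipped (distance of gas_cup from where it was at the start of the episode above 0.02 m or angle between gas_cup's own z axis and vertical above 0.5 rad).
It fails at once if the magnet is moved more than 20 mm (distance of magnet from where it was at the start of the episode above 0.02 m).
It also fails if it takes over 38 s, if anything falls off the work surface, if the arm or the gripper's body presses on something with over 40 N, if the wrist force passes 120 N, or if a joint passes its speed limit or range.

## Working session

There is one attempt and no reset: what is moved stays moved. The work goes in short steps, Python scripts to look and compute and a tool call to move; the robot and the scene stay as the last step left them, time stands still between calls to the robot, and variables do not carry over. Pictures are saved under pics/ and viewed, about 8 in all and at most 12, crops included, and the job is handed in when it is done.

Besides the shell and the picture viewer there is one more tool, called after "Call:" in YAML: its name, and indented under it one key for each argument. move_arm: Moves the arm, as the interface text tells. Its arguments: {"type":"object","properties":{"increments":{"type":"array"}},"required":["increments"]}

```bash
mkdir -p pics; cat > h.py <<'E'
import numpy as np,cv2
from workcell import bot
from scipy.spatial.transform import Rotation as R
def cast(name,uv,z):
    p=bot.camera_params(name);K=np.array(p["camera_matrix"]);d=np.array(p["dist"])
    n=cv2.undistortPoints(np.array(uv,float).reshape(-1,1,2),K,d).reshape(-1,2)
    Rm=cv2.Rodrigues(np.array(p["rvec"],float))[0];t=np.array(p["tvec"],float).ravel()
    c=-Rm.T@t;r=np.c_[n,np.ones(len(n))]@Rm
    return c+r*((z-c[2])/r[:,2])[:,None]
def proj(name,P):
    p=bot.camera_params(name)
    return cv2.projectPoints(np.array(P,float).reshape(-1,1,3),np.array(p["rvec"],float),np.array(p["tvec"],float),np.array(p["camera_matrix"]),np.array(p["dist"]))[0].reshape(-1,2)
E
python3 - <<'E'
from h import *
o=bot.get_obs();print({k:np.round(v,3) for k,v in o.items()})
print(R.from_quat(o["tool_rot"]).as_matrix().round(3))
a,da=bot.camera("top");b,db=bot.camera("side")
np.savez("v0.npz",a=a,da=da,b=b,db=db)
cv2.imwrite("pics/top.png",cv2.resize(a,(800,600)));cv2.imwrite("pics/side.png",b)
E
```

```text
{'clock': np.float64(0.0), 'joint_pos': array([ 1.207,  0.241,  0.004,  1.335, -0.   ,  1.571]), 'joint_vel': array([-0.   , -0.001, -0.   , -0.001,  0.001, -0.001]), 'tau': array([ 1.0000e-03, -3.7232e+01,  2.5241e+01,  1.7000e-02,  0.0000e+00,
        0.0000e+00]), 'eef_pos': array([0.178, 0.467, 0.23 ]), 'tool_rot': array([ 0.696, -0.128,  0.128, -0.695]), 'ft_force': array([-0.055,  0.243, -0.027]), 'ft_torque': array([-0.005,  0.015,  0.022]), 'grip_width': np.float64(0.085)}
[[ 0.935 -0.001  0.356]
 [-0.356 -0.002  0.935]
 [ 0.    -1.    -0.002]]
```

View pics/top.png

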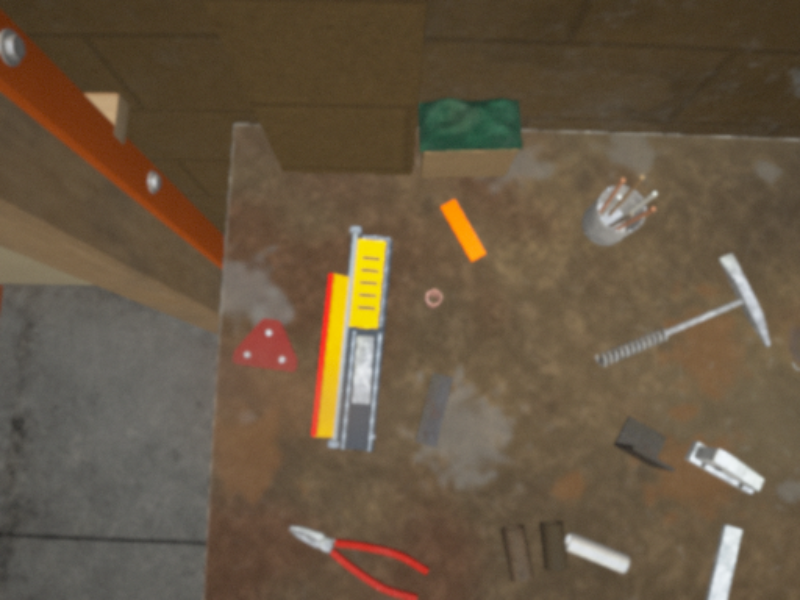

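View pics/side.png

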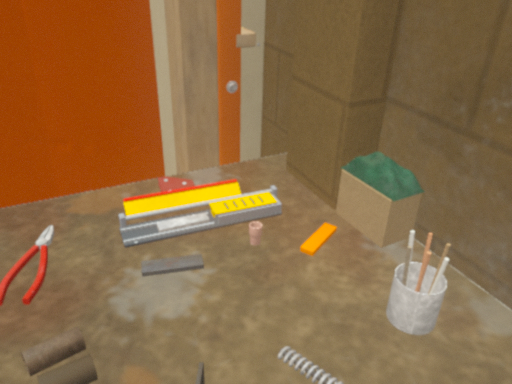

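The top view shows these, by pixel:
- **Dock:** from about (355,448) to (375,235).
- **Yellow cover:** (368,282).
- **Press bar:** red edge from (318,435) to (332,275).
- **Bright coupon in the lane:** about (363,370). It is silver and in the lane, so it is the one meant.
- **Other shapes like it:** orange bar (463,230), dark coupon (435,410) and white bar (725,565). None of these is in the lane.

The side view agrees. Next I measure.

```bash
python3 - <<'E'
from h import *
d=np.load("v0.npz");a=d["a"]
hsv=cv2.cvtColor(a,cv2.COLOR_BGR2HSV)
roi=np.zeros(a.shape[:2],np.uint8);roi[140:295,195:255]=255
red=(((hsv[...,0]<8)|(hsv[...,0]>172))&(hsv[...,1]>150)&(hsv[...,2]>100)).astype(np.uint8)*roi
yel=((hsv[...,0]>20)&(hsv[...,0]<35)&(hsv[...,1]>130)&(hsv[...,2]>120)).astype(np.uint8)*roi
def comps(m):
    n,l,s,c=cv2.connectedComponentsWithStats((m>0).astype(np.uint8))
    return [(l==i) for i in range(1,n) if s[i,4]>60]
def rect(m,z,nm):
    uv=np.argwhere(m)[:,::-1]; P=cast("top",uv,z)[:,:2]
    r=cv2.minAreaRect((P*1000).astype(np.float32)); bx=cv2.boxPoints(r)
    print(nm,np.round(r[0],1),np.round(r[1],1),round(r[2],1),bx.round(0).tolist())
for m in comps(red): rect(m,.05,"red")
for m in comps(yel): rect(m,.027,"yel")
br=((hsv[...,1]<50)&(hsv[...,2]>130)).astype(np.uint8)*roi
for m in comps(br): rect(m,.016,"bright")
cv2.imwrite("pics/crop.png",cv2.resize(a[140:295,195:265],None,fx=3.8,fy=3.8,interpolation=cv2.INTER_CUBIC))
E
```

```text
red [555.1  52. ] [  7.9 224.8] 86.0 [[443.0, 56.0], [667.0, 40.0], [667.0, 48.0], [443.0, 64.0]]
yel [656.3  -7.8] [ 40.4 129.5] 86.1 [[590.0, -24.0], [720.0, -32.0], [722.0, 8.0], [593.0, 17.0]]
yel [555.   37.6] [ 20.4 230.1] 86.0 [[440.0, 35.0], [669.0, 19.0], [671.0, 40.0], [441.0, 56.0]]
bright [ 5.842e+02 -5.000e-01] [ 62.1 320. ] 86.2 [[422.0, -21.0], [742.0, -42.0], [746.0, 20.0], [427.0, 41.0]]
bright [667.8 -31.1] [134.6  39.8] 13.2 [[598.0, -27.0], [607.0, -66.0], [738.0, -35.0], [729.0, 4.0]]
```

View pics/crop.png

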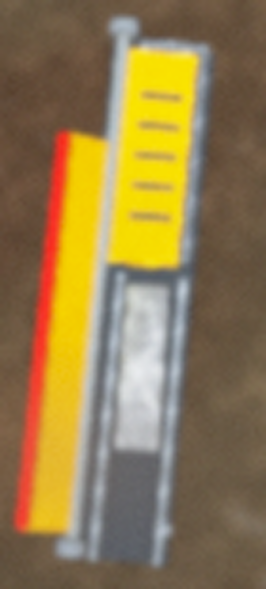

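Call:
move_arm:
  increments:
    - {"grip":0.4,"linear":[0,0,-0.2],"twist":-0.073}
    - {"grip":0.4,"linear":[0,0,-0.2],"twist":-0.073}
    - {"grip":0.4,"linear":[0.14,0,-0.2],"twist":0}
    - {"grip":0.4,"linear":[0.14,0,-0.2],"twist":0}
    - {"grip":0.4,"linear":[0.14,0,-0.2],"twist":0}

```text
clock: 0.6
eef_pos: [0.2297, 0.2631, 0.2266]
tool_rot: [0.709, -0.018, 0.015, -0.704]
ft_force: [1.7, 1.2, 0.3]
grip_width: 0.0512
```

Call:
move_arm:
  increments:
    - {"grip":0.4,"linear":[0.19,0,-0.16],"twist":0.011}
    - {"grip":0.4,"linear":[0.19,0,-0.16],"twist":0}
    - {"grip":0.4,"linear":[0.19,0,-0.16],"twist":0}
    - {"grip":0.4,"linear":[0.19,0.05,-0.16],"twist":0}
    - {"grip":0.4,"linear":[0.19,0.1,-0.16],"twist":0}

```text
clock: 1.1
eef_pos: [0.4064, 0.0895, 0.2008]
tool_rot: [0.708, -0.023, 0.025, -0.705]
ft_force: [1.8, 1.1, -0.0]
grip_width: 0.0508
```

```bash
cat >> h.py <<'E'
O=np.array([.593,-.0077]);YAW=np.deg2rad(-4.0)
def st(z=None,x=None,y=None):
    o=bot.get_obs();M=R.from_quat(o["tool_rot"]).as_matrix();p=o["eef_pos"]
    c,s=np.cos(YAW),np.sin(YAW);D=np.array([[c,s],[-s,c]])
    print("t",o["clock"],"dock",(D@(p[:2]-O)*1000).round(1),"z",round(p[2]*1000,1),"yawx",np.rad2deg(np.arctan2(M[1,0],M[0,0])).round(2),"tilt",M[2,1].round(4),"w",o["grip_width"],"F",o["ft_force"].round(1))
    if x is not None:
        w=np.r_[O+D.T@np.array([x,y]),z]; print("scaled lin",((M.T@(w-p))/.2).round(3),"twist",round((np.rad2deg(np.arctan2(M[1,0],M[0,0]))+4)*np.pi/180/2,4))
E
python3 -c "
from h import *
st(.11,-.125,.0275)"
```

```text
t 1.1 dock [-192.9   84. ] z 200.8 yawx -3.84 tilt -1.0 w 0.050845426019362254 F [ 1.8  1.1 -0. ]
scaled lin [ 0.338  0.456 -0.282] twist 0.0014
```

Call:
move_arm:
  increments:
    - {"grip":0.4,"linear":[0.13,0.12,-0.11],"twist":0.001}
    - {"grip":0.4,"linear":[0.1,0.12,-0.09],"twist":0}
    - {"grip":0.4,"linear":[0.08,0.12,-0.06],"twist":0}
    - {"grip":0.4,"linear":[0.02,0.08,-0.02],"twist":0}
    - {"grip":0.4,"linear":[0,0,0],"twist":0}

```text
clock: 1.6
eef_pos: [0.4725, 0.0199, 0.1065]
tool_rot: [0.708, -0.029, 0.028, -0.705]
ft_force: [-0.4, -0.7, -0.7]
grip_width: 0.0513
```

```bash
python3 -c "
from h import *
st(.11,-.125,.0275)
w,_=bot.camera('wrist');s,_=bot.camera('side');t,_=bot.camera('top')
cv2.imwrite('pics/w1.png',np.vstack([np.hstack([cv2.resize(w,(400,300)),cv2.resize(s[120:300,80:320],(400,300))]),cv2.resize(t[120:300,160:400],(400,300)).repeat(1,axis=1)[:, :].copy() if 0 else np.hstack([cv2.resize(t[120:300,160:400],(400,300)),np.zeros((300,400,3),np.uint8)])]))
p=bot.camera_params('wrist');print(np.array(p['T_tool_cam']).round(3),p['camera_matrix'])
cv2.imwrite('w1raw.png',w)
"
```

```text
t 1.6 dock [-122.1   19.1] z 106.5 yawx -4.61 tilt -1.0 w 0.051335952885721826 F [-0.4 -0.7 -0.7]
scaled lin [-0.015 -0.018  0.042] twist -0.0053
[[-0.001  0.95   0.311 -0.08 ]
 [-0.    -0.311  0.95  -0.143]
 [ 1.     0.001  0.    -0.   ]
 [ 0.     0.     0.     1.   ]] [[273.99732043   0.         253.94095815]
 [  0.         273.99732043 184.79161372]
 [  0.           0.           1.        ]]
```

View pics/w1.png

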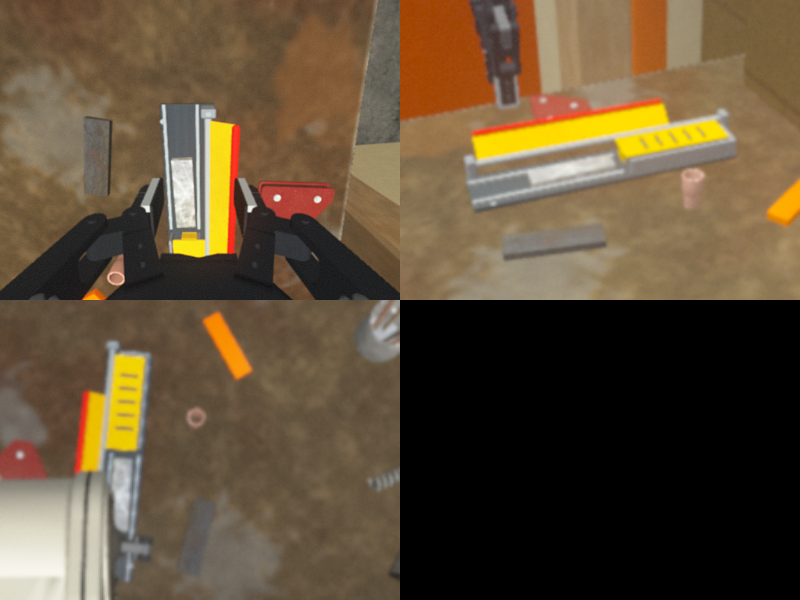

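The wrist view shows both fingertips straddling the lane and bar, at about (152,185) and (243,185) in the panel. The coupon is at (182,190). I'll project the estimated dock onto an enlarged crop as a check.

```bash
cat >> h.py <<'E'
def wproj(D3,obs):
    p=bot.camera_params("wrist");T=np.array(p["T_tool_cam"]);c,s=np.cos(YAW),np.sin(YAW)
    D3=np.array(D3,float)/1000;W=np.c_[O+D3[:,:2]@np.array([[c,s],[-s,c]]),D3[:,2]]
    M=np.eye(4);M[:3,:3]=R.from_quat(obs["tool_rot"]).as_matrix();M[:3,3]=obs["eef_pos"]
    I=np.linalg.inv(M@T);r=cv2.Rodrigues(I[:3,:3])[0]
    return cv2.projectPoints(W.reshape(-1,1,3),r,I[:3,3],np.array(p["camera_matrix"]),np.array(p["dist"]))[0].reshape(-1,2)
E
python3 - <<'E'
from h import *
o=bot.get_obs();w,_=bot.camera('wrist');st()
k=4;x0,y0=150,120
c=cv2.resize(w[y0:y0+150,x0:x0+190],None,fx=k,fy=k,interpolation=cv2.INTER_CUBIC)
L=[[(-170,16.5,12),(0,16.5,12)],[(-170,-16.5,12),(0,-16.5,12)],[(-155,56,48),(70,56,48)],[(0,-15,26),(0,16,26)],[(-105,-12.5,16),(-105,12.5,16)]]
for l in L:
    q=((wproj(l,o)-[x0,y0]+.5)*k).astype(int);cv2.line(c,tuple(map(int,q[0])),tuple(map(int,q[1])),(0,255,0),1)
cv2.imwrite('pics/w2.png',c)
E
```

```text
t 1.8 dock [-120.2   20.8] z 110.2 yawx -4.45 tilt -1.0 w 0.05161362840458584 F [-0.5 -0.9  0.3]
```

View pics/w2.png

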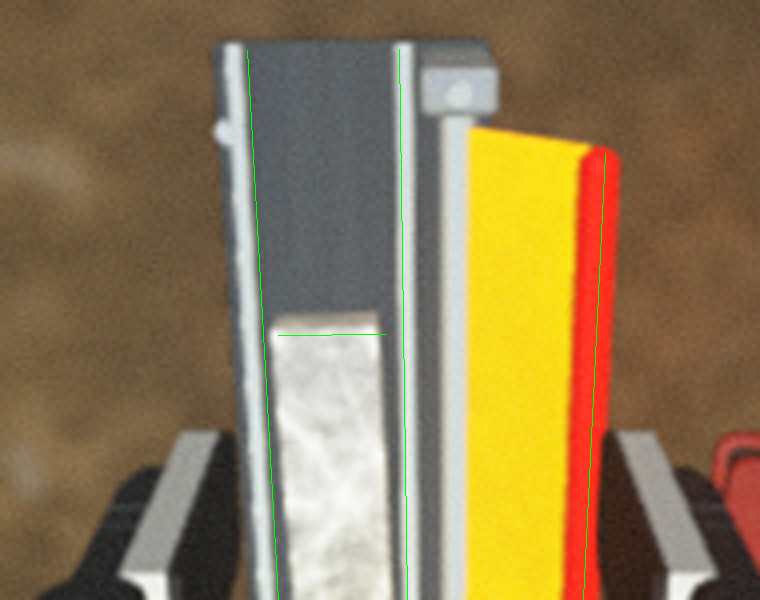

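The overlay fits to about 1 mm, with the true dock some 0.8 mm further towards -y. The fingertips are about 8 mm thick. I'll widen the grip a little, then line up.

```bash
sed -i 's/-.0077\]/-.0085]/' h.py; python3 -c "
from h import *
st(.075,-.124,.0285)"
```

```text
t 1.8 dock [-120.3   21.6] z 110.2 yawx -4.45 tilt -1.0 w 0.05161362840458584 F [-0.5 -0.9  0.3]
scaled lin [-0.02   0.176  0.035] twist -0.004
```

Call:
move_arm:
  increments:
    - {"grip":0.33,"linear":[-0.02,0.03,0.035],"twist":-0.004}
    - {"grip":0.33,"linear":[0,0.05,0],"twist":0}
    - {"grip":0.33,"linear":[0,0.05,0],"twist":0}
    - {"grip":0.33,"linear":[0,0.02,0],"twist":0}
    - {"grip":0.33,"linear":[0,0,0],"twist":0}

```text
clock: 2.3
eef_pos: [0.4718, 0.0316, 0.0807]
tool_rot: [0.708, -0.019, 0.027, -0.706]
ft_force: [0.0, 0.9, -0.6]
grip_width: 0.0572
```

```bash
python3 -c "
from h import *
st(.05,-.124,.0285)"
```

```text
t 2.3 dock [-123.7   31.5] z 80.7 yawx -3.7 tilt -0.9999 w 0.05723623732595149 F [ 0.   0.9 -0.6]
scaled lin [-0.003  0.154 -0.015] twist 0.0026
```

Call:
move_arm:
  increments:
    - {"grip":0.33,"linear":[0,0.04,-0.015],"twist":0.002}
    - {"grip":0.33,"linear":[0,0.04,0],"twist":0}
    - {"grip":0.33,"linear":[0,0.04,0],"twist":0}
    - {"grip":0.33,"linear":[0,0.03,0],"twist":0}
    - {"grip":0.33,"linear":[0,0,0],"twist":0}

```text
clock: 2.8
eef_pos: [0.4718, 0.0278, 0.0477]
tool_rot: [0.708, -0.021, 0.029, -0.705]
ft_force: [-0.1, -0.9, -0.5]
grip_width: 0.0571
```

```bash
python3 -c "
from h import *
st(.03,-.124,.0285)"
```

```text
t 2.8 dock [-123.4   27.8] z 47.7 yawx -4.0 tilt -0.9999 w 0.0570592250450255 F [-0.1 -0.9 -0.5]
scaled lin [-0.004  0.088  0.004] twist 0.0
```

Call:
move_arm:
  increments:
    - {"grip":0.33,"linear":[0,0.03,0.004],"twist":0}
    - {"grip":0.33,"linear":[0,0.03,0],"twist":0}
    - {"grip":0.33,"linear":[0,0.03,0],"twist":0}
    - {"grip":0.33,"linear":[0,0.01,0],"twist":0}
    - {"grip":0.33,"linear":[0,0,0],"twist":0}

```text
clock: 3.3
eef_pos: [0.4733, 0.0373, 0.0302]
tool_rot: [-0.701, 0.018, -0.027, 0.713]
ft_force: [-0.5, 0.1, 3.0]
grip_width: 0.0568
```

```bash
python3 - <<'E'
from h import *
st(.02,-.124,.0285)
o=bot.get_obs();w,_=bot.camera('wrist');s,_=bot.camera('side')
cv2.imwrite('pics/w3.png',np.hstack([cv2.resize(w[100:320,130:350],(400,400)),cv2.resize(s[170:260,100:300],(400,400*90//200)).repeat(1,0) if 0 else cv2.copyMakeBorder(cv2.resize(s[150:260,100:320],(400,200)),0,200,0,0,cv2.BORDER_CONSTANT)]))
E
```

```text
t 3.3 dock [-122.6   37.3] z 30.2 yawx -3.67 tilt -0.9998 w 0.056813184261895085 F [-0.5  0.1  3. ]
scaled lin [-0.008  0.05  -0.045] twist 0.0029
```

View pics/w3.png

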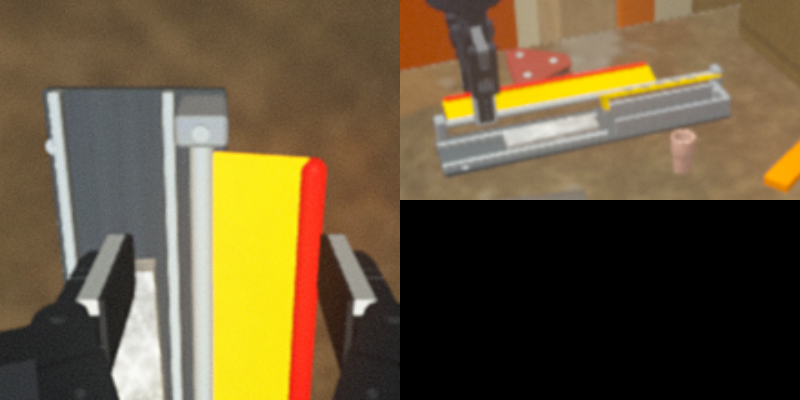

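The right finger drifted outward on the bar: TCP is at dock y 37 and the finger stands just outside the red edge at (315,170). I'll lift, shift back inward, and press again with inward correction.

Call:
move_arm:
  increments:
    - {"grip":0.33,"linear":[0,-0.06,0],"twist":0}
    - {"grip":0.33,"linear":[0,-0.06,0],"twist":0.002}
    - {"grip":0.33,"linear":[-0.005,-0.03,-0.03],"twist":0}
    - {"grip":0.33,"linear":[0,0,-0.03],"twist":0}
    - {"grip":0.33,"linear":[0,0,0],"twist":0}

```text
clock: 3.9
eef_pos: [0.4711, 0.0214, 0.0603]
tool_rot: [-0.702, 0.02, -0.03, 0.711]
ft_force: [-0.4, 0.6, -0.3]
grip_width: 0.057
```

```bash
python3 -c "
from h import *
st(.045,-.124,.025)"
```

```text
t 3.9 dock [-123.7   21.3] z 60.3 yawx -4.03 tilt -0.9998 w 0.05704872659384968 F [-0.4  0.6 -0.3]
scaled lin [-0.003  0.077  0.017] twist -0.0003
```

Call:
move_arm:
  increments:
    - {"grip":0.33,"linear":[0,0.03,0.017],"twist":0}
    - {"grip":0.33,"linear":[0,0.03,0],"twist":0}
    - {"grip":0.33,"linear":[0,0.015,0],"twist":0}
    - {"grip":0.33,"linear":[0,0,0],"twist":0}
    - {"grip":0.33,"linear":[0,0,0],"twist":0}

```text
clock: 4.4
eef_pos: [0.4721, 0.0273, 0.0435]
tool_rot: [-0.7, 0.02, -0.03, 0.713]
ft_force: [-0.0, 0.3, 3.2]
grip_width: 0.0574
```

```bash
python3 -c "
from h import *
st(.035,-.124,.025)"
```

```text
t 4.4 dock [-123.1   27.3] z 43.5 yawx -3.99 tilt -0.9997 w 0.0573749884610453 F [-0.   0.3  3.2]
scaled lin [-0.005  0.042 -0.012] twist 0.0001
```

Call:
move_arm:
  increments:
    - {"grip":0.33,"linear":[-0.005,0.03,-0.012],"twist":0}
    - {"grip":0.33,"linear":[0,0.03,-0.008],"twist":0}
    - {"grip":0.33,"linear":[0,0.02,-0.008],"twist":0}
    - {"grip":0.33,"linear":[0,0.01,-0.005],"twist":0}
    - {"grip":0.33,"linear":[0,0,0],"twist":0}

```text
clock: 4.9
eef_pos: [0.4734, 0.0242, 0.0258]
tool_rot: [-0.698, 0.017, -0.03, 0.716]
ft_force: [-0.2, 1.1, 4.1]
grip_width: 0.0572
```

```bash
python3 -c "
from h import *
st(.02,-.124,.025)"
```

```text
t 4.9 dock [-121.6   24.3] z 25.8 yawx -3.84 tilt -0.9995 w 0.057158803889782984 F [-0.2  1.1  4.1]
scaled lin [-0.012  0.029  0.003] twist 0.0014
```

Call:
move_arm:
  increments:
    - {"grip":0.33,"linear":[-0.012,0.03,-0.003],"twist":0.001}
    - {"grip":0.33,"linear":[-0.003,0.03,-0.005],"twist":0}
    - {"grip":0.33,"linear":[-0.003,0.02,-0.005],"twist":0}
    - {"grip":0.33,"linear":[0,0.01,-0.003],"twist":0}
    - {"grip":0.33,"linear":[0,0.0,0],"twist":0}

```text
clock: 5.4
eef_pos: [0.4732, 0.0223, 0.0098]
tool_rot: [-0.697, 0.015, -0.034, 0.716]
ft_force: [-0.6, 1.2, 6.2]
grip_width: 0.0572
```

```bash
python3 - <<'E'
from h import *
st(.003,-.124,.025)
o=bot.get_obs();print(R.from_quat(o["tool_rot"]).as_matrix().round(3));w,_=bot.camera('wrist');s,_=bot.camera('side')
cv2.imwrite('pics/w4.png',np.hstack([cv2.resize(w[100:320,130:350],(400,400)),cv2.copyMakeBorder(cv2.resize(s[150:260,100:320],(400,200)),0,200,0,0,cv2.BORDER_CONSTANT)]))
E
```

```text
t 5.4 dock [-121.6   22.3] z 9.8 yawx -3.97 tilt -0.9993 w 0.05720216800840561 F [-0.6  1.2  6.2]
scaled lin [-0.013  0.034  0.012] twist 0.0003
[[ 0.997  0.027  0.068]
 [-0.069  0.026  0.997]
 [ 0.025 -0.999  0.028]]
```

View pics/w4.png

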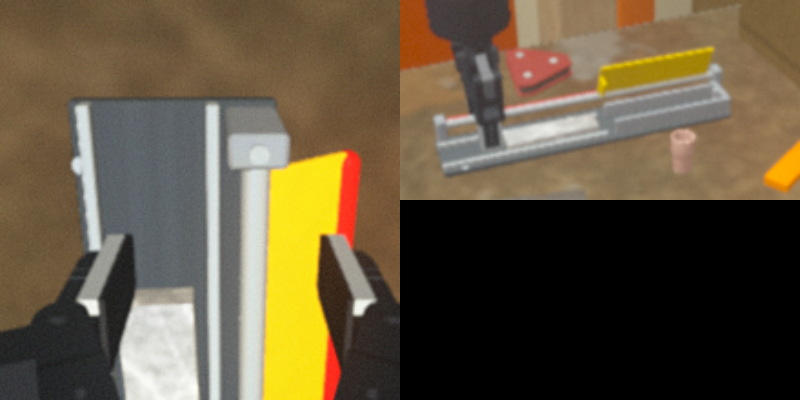

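Cover is about 1 rad open, with the lane finger just behind the coupon. Down a few millimetres more.

Call:
move_arm:
  increments:
    - {"grip":0.33,"linear":[-0.008,0.015,0.006],"twist":0}
    - {"grip":0.33,"linear":[-0.003,0.012,0.004],"twist":0}
    - {"grip":0.33,"linear":[0,0.006,0.002],"twist":0}
    - {"grip":0.33,"linear":[0,0.002,0],"twist":0}
    - {"grip":0.33,"linear":[0,0.0,0],"twist":0}

```text
clock: 6.0
eef_pos: [0.4736, 0.0247, 0.0052]
tool_rot: [-0.697, 0.014, -0.036, 0.716]
ft_force: [-0.9, 0.3, 5.9]
grip_width: 0.0573
```

```bash
python3 - <<'E'
from h import *
st(.003,-.124,.025)
o=bot.get_obs();print(R.from_quat(o["tool_rot"]).as_matrix().round(3)[2])
E
```

```text
t 6.0 dock [-121.5   24.7] z 5.2 yawx -4.01 tilt -0.9992 w 0.057292197291916626 F [-0.9  0.3  5.9]
scaled lin [-0.013  0.01   0.001] twist -0.0001
[ 0.03  -0.999  0.028]
```

Call:
move_arm:
  increments:
    - {"grip":0.33,"linear":[0.03,0.008,0],"twist":0}
    - {"grip":0.33,"linear":[0.05,0.005,0],"twist":0}
    - {"grip":0.33,"linear":[0.05,0.003,0],"twist":0}
    - {"grip":0.33,"linear":[0.05,0.003,0],"twist":0}
    - {"grip":0.33,"linear":[0.02,0.002,0],"twist":0}

```text
clock: 6.5
eef_pos: [0.4913, 0.0241, 0.0027]
tool_rot: [-0.695, 0.028, -0.02, 0.718]
ft_force: [-5.5, -0.4, 13.0]
grip_width: 0.0573
```

```bash
python3 - <<'E'
from h import *
st(.003,.008,.025)
o=bot.get_obs();print(R.from_quat(o["tool_rot"]).as_matrix().round(3)[2])
E
```

```text
t 6.5 dock [-103.8   25.4] z 2.7 yawx -3.85 tilt -0.9994 w 0.05730173337666958 F [-5.5 -0.4 13. ]
scaled lin [ 0.559 -0.008 -0.003] twist 0.0013
[-0.012 -0.999  0.031]
```

```bash
python3 - <<'E'
from h import *
o=bot.get_obs();w,_=bot.camera('wrist');s,_=bot.camera('side');st()
c=cv2.resize(w[100:320,130:350],(400,400))
q=((wproj([(-92,-12,16),(-92,12,16)],o)-[130,100])*400/220).astype(int);cv2.line(c,tuple(map(int,q[0])),tuple(map(int,q[1])),(0,255,0),1)
cv2.imwrite('pics/w5.png',np.hstack([c,cv2.copyMakeBorder(cv2.resize(s[150:250,120:280],(400,250)),0,150,0,0,cv2.BORDER_CONSTANT)]))
E
```

```text
t 6.6 dock [-103.8   25.4] z 2.6 yawx -3.85 tilt -0.9994 w 0.057294759329471576 F [-8.8  1.  16.6]
```

View pics/w5.png

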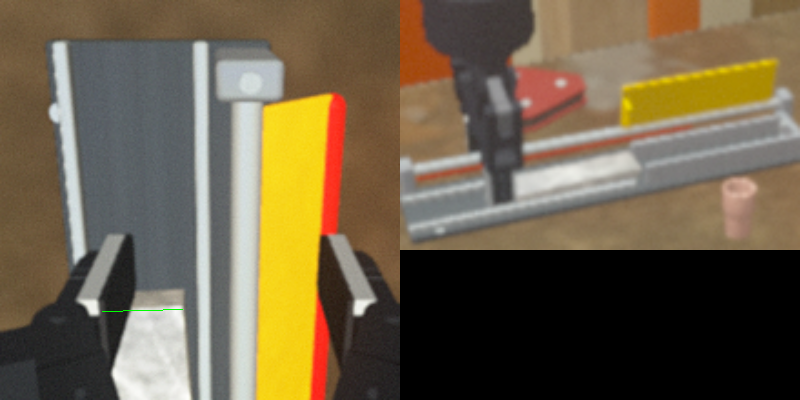

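The finger pushes the coupon's rear face, now at about dock x -92, and the cover stands fully open. The vertical force is a bit high, so I'll ease up slightly while pushing.

Call:
move_arm:
  increments:
    - {"grip":0.33,"linear":[0.06,-0.006,0],"twist":0}
    - {"grip":0.33,"linear":[0.06,-0.003,0],"twist":0}
    - {"grip":0.33,"linear":[0.06,0,0],"twist":0}
    - {"grip":0.33,"linear":[0.06,0,0],"twist":0}
    - {"grip":0.33,"linear":[0.06,0,0],"twist":0.001}

```text
clock: 7.1
eef_pos: [0.5246, 0.0218, 0.0028]
tool_rot: [-0.694, 0.046, -0.002, 0.718]
ft_force: [-14.9, 1.8, 22.1]
grip_width: 0.0571
```

```bash
python3 - <<'E'
from h import *
st(.003,.008,.025)
o=bot.get_obs();print(R.from_quat(o["tool_rot"]).as_matrix().round(3)[2])
E
```

```text
t 7.1 dock [-70.3  25.4] z 2.8 yawx -3.84 tilt -0.9975 w 0.057059146368123516 F [-14.9   1.8  22.1]
scaled lin [ 0.391 -0.026 -0.002] twist 0.0014
[-0.063 -0.997  0.032]
```

Call:
move_arm:
  increments:
    - {"grip":0.33,"linear":[0.1,-0.016,0],"twist":0}
    - {"grip":0.33,"linear":[0.1,-0.012,0],"twist":0}
    - {"grip":0.33,"linear":[0.1,-0.01,0],"twist":0.001}
    - {"grip":0.33,"linear":[0.08,-0.008,0],"twist":0}
    - {"grip":0.33,"linear":[0,0,0],"twist":0}

```text
clock: 7.6
eef_pos: [0.5901, 0.0178, 0.0051]
tool_rot: [-0.693, 0.055, 0.007, 0.719]
ft_force: [4.6, 0.8, 5.0]
grip_width: 0.057
```

```bash
python3 - <<'E'
from h import *
st(.003,.008,.025)
o=bot.get_obs();print(R.from_quat(o["tool_rot"]).as_matrix().round(3)[2])
w,_=bot.camera('wrist');s,_=bot.camera('side')
cv2.imwrite('pics/w6.png',np.hstack([cv2.resize(w[60:380,100:400],(375,400)),cv2.copyMakeBorder(cv2.resize(s[150:250,120:280],(400,250)),0,150,0,0,cv2.BORDER_CONSTANT)]))
E
```

```text
t 7.6 dock [-4.7 26. ] z 5.1 yawx -3.84 tilt -0.9954 w 0.056999797832097035 F [4.6 0.8 5. ]
scaled lin [ 0.064  0.004 -0.005] twist 0.0014
[-0.089 -0.995  0.034]
```

View pics/w6.png

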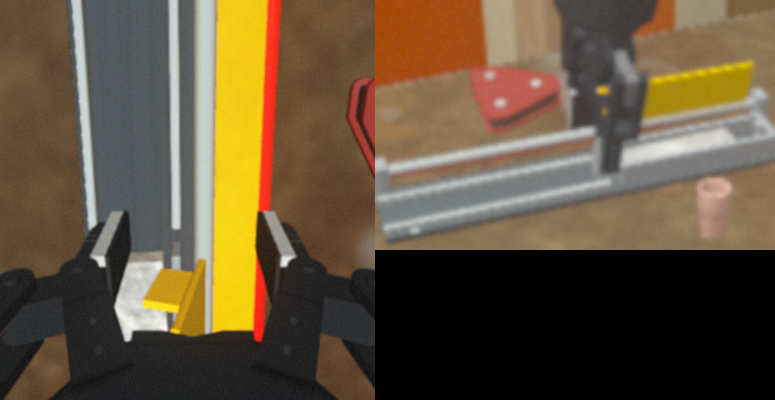

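The coupon is nearly in, its rear just past the mouth, and the skirt tab clears the lane finger. I'll push about 13 mm more.

Call:
move_arm:
  increments:
    - {"grip":0.33,"linear":[0.04,-0.002,-0.003],"twist":0}
    - {"grip":0.33,"linear":[0.04,-0.003,-0.003],"twist":0}
    - {"grip":0.33,"linear":[0.02,-0.001,0],"twist":0}
    - {"grip":0.33,"linear":[0,0,0],"twist":0}
    - {"grip":0.33,"linear":[0,0,0],"twist":0}

```text
clock: 8.2
eef_pos: [0.5996, 0.0174, 0.0048]
tool_rot: [-0.691, 0.062, 0.015, 0.72]
ft_force: [1.1, 1.5, 4.2]
grip_width: 0.0573
```

```bash
python3 - <<'E'
from h import *
st(.004,-.04,.025)
o=bot.get_obs();print(R.from_quat(o["tool_rot"]).as_matrix().round(3)[2])
w,_=bot.camera('wrist')
c=cv2.resize(w[60:380,100:400],(375,400))
for x in (0,10,20):
    q=((wproj([(x,-12,16),(x,12,16)],o)-[100,60])*1.25).astype(int);cv2.line(c,tuple(map(int,q[0])),tuple(map(int,q[1])),(0,255,0),1)
cv2.imwrite('pics/w7.png',c)
E
```

```text
t 8.2 dock [ 4.7 26.3] z 4.8 yawx -3.74 tilt -0.9933 w 0.057308118738036935 F [1.1 1.5 4.2]
scaled lin [-0.222  0.028 -0.007] twist 0.0023
[-0.11  -0.993  0.036]
```

View pics/w7.png

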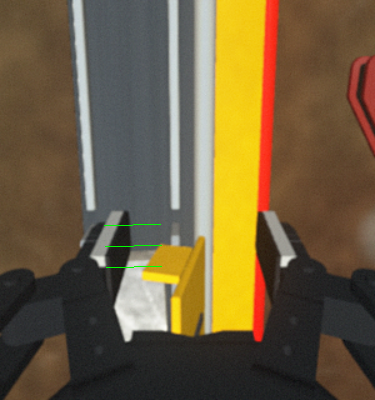

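The coupon's rear edge is at about dock x +15, so its centre is near 63. Now I back the finger out of the bay with the bar still held down.

Call:
move_arm:
  increments:
    - {"grip":0.33,"linear":[-0.06,0.007,-0.002],"twist":0}
    - {"grip":0.33,"linear":[-0.07,0.008,0],"twist":0}
    - {"grip":0.33,"linear":[-0.07,0.008,0],"twist":0}
    - {"grip":0.33,"linear":[-0.05,0.005,0],"twist":0}
    - {"grip":0.33,"linear":[0,0,0],"twist":0}

```text
clock: 8.75
eef_pos: [0.5562, 0.0208, 0.0077]
tool_rot: [-0.691, 0.056, 0.008, 0.721]
ft_force: [-2.5, 1.9, 4.5]
grip_width: 0.0571
```

```bash
python3 - <<'E'
from h import *
st(.09,-.05,.022)
E
```

```text
t 8.75 dock [-38.8  26.6] z 7.7 yawx -3.78 tilt -0.995 w 0.05711889420615913 F [-2.5  1.9  4.5]
scaled lin [-0.094 -0.405 -0.007] twist 0.0019
```

Call:
move_arm:
  increments:
    - {"grip":0.33,"linear":[-0.02,-0.05,-0.005],"twist":0}
    - {"grip":0.33,"linear":[-0.02,-0.07,-0.005],"twist":0}
    - {"grip":0.33,"linear":[-0.02,-0.08,0],"twist":0}
    - {"grip":0.33,"linear":[-0.01,-0.1,0],"twist":0}
    - {"grip":0.33,"linear":[0,-0.1,0],"twist":0}

```text
clock: 9.25
eef_pos: [0.5431, 0.0132, 0.0882]
tool_rot: [-0.693, 0.062, 0.013, 0.718]
ft_force: [0.9, 0.2, 0.4]
grip_width: 0.0573
```

Call:
move_arm:
  increments:
    - {"grip":0.33,"linear":[0,-0.15,0],"twist":0}
    - {"grip":0.33,"linear":[0,-0.15,0],"twist":0}
    - {"grip":0.33,"linear":[-0.1,-0.1,0],"twist":0}
    - {"grip":0.33,"linear":[-0.1,0,0],"twist":0}
    - {"grip":0.33,"linear":[0,0,0],"twist":0}

```text
clock: 9.75
eef_pos: [0.5099, 0.009, 0.18]
tool_rot: [-0.695, 0.064, 0.013, 0.716]
ft_force: [0.4, 0.3, -0.6]
grip_width: 0.0575
```

```bash
python3 - <<'E'
from h import *
st()
w,_=bot.camera('wrist');s,_=bot.camera('side')
cv2.imwrite('pics/w8.png',np.hstack([cv2.resize(w,(400,300)),cv2.resize(s[150:270,120:280],(400,300))]))
E
```

```text
t 9.75 dock [-84.1  11.7] z 180.0 yawx -4.03 tilt -0.9937 w 0.05746059318476137 F [ 0.4  0.3 -0.6]
```

View pics/w8.png

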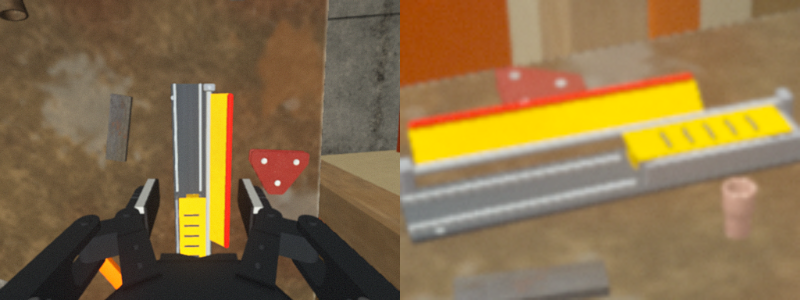

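The lane is empty, the cover looks shut, and the neighbours have not moved. I'll compare the side view with the first picture, then hand in.

```bash
python3 - <<'E'
from h import *
s,_=bot.camera('side');b=np.load("v0.npz")["b"]
def m(im):
    h=cv2.cvtColor(im,cv2.COLOR_BGR2HSV);k=(h[...,0]>20)&(h[...,0]<35)&(h[...,1]>130)&(h[...,2]>110)
    k[:,:208]=0;k[:,300:]=0;k[:195]=0;return k
A,B=m(s),m(b);print(A.sum(),B.sum(),(A^B).sum(),np.argwhere(A).mean(0),np.argwhere(B).mean(0))
if (A^B).sum()<0.1*B.sum(): print(bot.job_done())
E
```

```text
822 839 19 [202.71046229 237.86131387] [202.80214541 238.00834327]
the job is handed in; nothing more can be done
None
```

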